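Pointing check at the bridge press

TASK

Make the pointing check before the first stroke of the spectacle-bridge press: point the fingertips down at the dial of the larger of the two pressure gauges on the control box, then at the bridge of the spectacle frame clamped on the press's slide, each time staying over its middle, a few centimetres above it, for a full second. Then push the slide gently in under the ram until it stops, and take the hand away. Do not touch the gauges, the control box or the frame, do not move the slide before both checks are made, and leave the loose things on the bench where they lie.

Things in the scene. Friction and masses are not known exactly. Their poses are not given: they have to be found in the camera images.
- large_gauge_dial (a point): centre of the dial face of the larger pressure gauge: round steel case 63 mm in diameter, white dial facing straight up, standing 15 mm proud of the level top of the control box, so the dial lies 85 mm above the bench. It may sit in either of the two gauge places on the box, whose centres are 100 mm apart. z is up
- large_gauge: the larger gauge itself; origin at the centre of its underside, 15 mm below the dial face
- small_gauge: the smaller pressure gauge, 40 mm in diameter, beside the larger one; origin at the centre of its underside, on the box's top
- control_box: control box of the press, light green with an aluminium top, fixed on the bench, 150 (its x) x 220 (its y) x 70 mm high; origin at the centre of its underside. The two gauges sit along the edge nearer the robot (35 mm towards its -x); four controls (two push buttons, a selector and a mushroom stop knob, up to 30 mm tall) stand in a row 45 mm towards its +x
- bridge (a point): middle of the bridge (the short arch between the two rims) of the brass-coloured spectacle-frame front clamped flat in the nest on the slide; about 98 mm above the bench, at the top of the metal. x = direction in which the slide goes in under the ram, y along the frame's width, z up. It moves with the slide; clips beside it rise 8 mm higher, 62 mm either way along y
- frame: the clamped frame front, 136 mm wide (its y), 45 mm deep, 4 mm thick; origin in the middle of the bridge plane, fixed to the slide
- slide (a joint): how far the slide is out, in m: 0 = fully home under the ram against the hard stop, 0.22 = fully out; it starts 0.16 to 0.21 out. It slides level on its rails with about 3 N of friction plus 12 N per m/s, weighs 1.1 to 2.2 kg and stays where it is left
- end_plate (a point): middle of the outer face of the slide's upright steel end plate, 92.5 mm above the bench; the place to push. x = direction to push (level, into the press), y along the plate, z up. The plate is 90 mm wide, from 50 to 115 mm above the bench, 8 mm thick; nothing near its front is taller than 60 mm at the start, and further in the rails beneath reach 66 mm high. It stands 154 mm before the bridge along x
- press: the bench press, light green, fixed: base 460 (its x) x 200 x 35 mm high from 260 mm before to 200 mm behind the ram axis; head casting from 280 to 395 mm high, from 40 mm before to 195 mm behind the ram axis and 110 mm wide, on a pillar behind, an air cylinder on top up to 510 mm; the ram hangs below the head, within 25 mm of its axis, its punch tip 132 mm above the bench. Origin on the ram axis at bench level; +x = direction in which the slide goes in
- jar: loose bystander: clear screw jar with steel cap, 48 mm diameter, 60 high (mm); leave alone
- loupe: loose bystander: black eye loupe, 36 mm diameter, 34 high (mm); leave alone
- spare_die: loose bystander: steel spare die, 50 x 36 x 32 high (mm); leave alone
- spanner: loose bystander: steel spanner lying flat, 150 long (mm); leave alone
- screwdriver: loose bystander: screwdriver with wooden handle, 160 long (mm); leave alone
- hammer: loose bystander: small hammer, 240 long (mm); leave alone
- spare_frame: loose bystander: black spectacle-frame front lying flat on the bench, 136 wide, 5 thick (mm); leave alone

How it is judged:
By the outcome, as a careful person would: the job done as asked, in the order asked, and still so for the second after the job is handed in, with the robot touching nothing.
It also fails if it takes over 59 s, if anything falls off the work surface, if the arm or the gripper's body presses on something with over 40 N, if the wrist force passes 120 N, or if a joint passes its speed limit or range.

ROBOT

A 7-joint arm with a two-finger parallel gripper is mounted at the origin on the work surface. World frame = base frame: x ahead of the robot, y to its left, z up, the work surface at z = 0. Lengths are in m, angles in rad, forces in N, time in s.
With the tool pointing down it reaches from about 0.425 to 0.95 m from the base axis. Payload 4.7 kg.
Tool frame: the origin (TCP) lies on the centre line of the jaws, within the pads' length; the fingertips stand 14 mm ahead of it and the grasp point (between the pads) lies 5 mm behind it; z points along the fingers, y is the direction in which the jaws open and shut (so a half turn about z gives the same grasp; the last joint's range is limited). The gripper opens to 87 mm and grips with 3 to 60 N. Pads are 19 mm wide; open, the fingers measure 117 mm over their backs; the gripper's body (75 mm by 190 mm) begins 51 mm behind the grasp point.
Start: joints at [1.127, 0.469, -0.049, 1.532, 0.024, 1.141, -0.082], TCP at [0.272, -0.618, 0.237] pointing down, gripper open.
Joint ranges: [-2.59, 2.59], [-0.33, 1.99], [-1.39, 1.29], [0.1, 2.45], [-1.04, 4.18], [0.21, 1.99], [-2.66, 2.66]. Speed limits (rad/s): [2.57, 2.57, 3.14, 3.14, 3.14, 3.14, 3.14].

INTERFACE

Orientations are given as a 3x3 rotation matrix whose columns are the frame's x, y, z axes.
In Python, from station import r, read_camera, get_calibration, nets gives the robot as it stands. The module is installed in compiled form; this text tells all that it offers.
- The arm moves only by the tool carry_out, never from a script. Its argument "plan" is a list of rows, each an object of numbers: "tx", "ty", "tz": the shift along the tool's x, y, z in mm; "spin": the turn about the tool's z in rad. In form: [{"tx": .., "ty": .., "tz": .., "spin": ..}, ...]. A call has 1 to 10 rows; each row shifts and turns the commanded pose from where the row before left it, along the tool's axes as they then stand; what a row does not reach is not made up. A row lasts 1/8 s, in which the tool goes at most 62.5 mm and 10.7 degrees, less where a joint would pass 70% of its speed; a pose out of reach is approached as far as the arm can. A call with a gripper value outside its range is refused whole. "hand" is the gripper command: -1 is fully open, 1 is shut, values between are in proportion, set as the call begins (left out, the last holds). The fingers move at their own pace and stop on an object; "squeeze" is the grip in N (left out, the last holds). Time passes only in rows, so rows that do not move let the fingers close. It gives the time, the measured TCP pose, the force and the opening at its end, in the units of the state.
- r.state(): the state, without advancing time (a new reading comes with each control period).
- read_camera(name): name is "scene" or "side" or "wrist"; returns (picture, depth): 400x640x3 uint8, red, green, blue; 400x640 float32, m along the optical axis (not along the pixel's ray), 0 where there is no reading.
- get_calibration(name): a dict with "intrinsics" (3x3 intrinsics, pixels), "view" (4x4, takes a point from world to camera coordinates); the wrist camera has in their place "hand_eye" (4x4, takes a point from camera to tool coordinates, whose origin is the TCP and whose axes are the flange's). Camera axes: x right, y down, z forward; pixel columns grow to the right and rows downward; lengths in m; the calibration is good to about 2 mm. A picture is of the moment at which its call begins: read the wrist's pose just before it. get_calibration takes no time and is no camera call.
- r.finish_job(): hands the job in, once; it reports no verdict.
Trained networks look in the newest picture that a camera, given by its name, has taken for a name from the list of things; names that differ only in an ending like _2 or _b are one class to them, and where a whole thing is asked for, a point or a joint stands for the part that bears it (a point fixed in the world has none). Each returns a list of dicts, best first, with "confidence" (0 to 1); they miss things now and then, are a little off and sometimes report something else, mostly with a low value. They report only what shows in the picture. A call takes as long as a camera call.
- nets.spot_in(camera, query): "box" ([centre column, centre row, width, height] in pixels, round what is visible of it).
- nets.silhouettes(camera, query): "pixels" (400x640 bool, what is visible of it) and "box" ([centre column, centre row, width, height] in pixels, round what is visible of it).
- nets.mark_of(camera, query): "centre" ([column, row] in pixels: a listed point, or the origin of a listed thing).
The state is a dict: "time_s": time; "qpos": joint angles; "qvel": joint speeds; "joint_torque": joint torques, N m; "tcp_pos": TCP position; "eef_rot": TCP orientation; "force": force on the tool from outside, world axes, zero at the start; "ft_torque": the same for the moment, N m; "gripper_width": opening from 0.0 (shut) to 1.0 (fully open).
Only numpy, scipy, OpenCV 4.12 (cv2) and the standard library are available. Lean on these libraries where they do the work, as an engineer would, in place of code of your own. Each camera call takes 0.05 s, during which the arm holds its last target.

## Working session

There is one attempt and no reset: what is moved stays moved. The work goes in short steps, Python scripts to look and compute and a tool call to move; the robot and the scene stay as the last step left them, time stands still between calls to the robot, and variables do not carry over. Pictures are saved under pics/ and viewed, and the job is handed in when it is done.

Besides the shell and the picture viewer there is one more tool, called after ">>>" as name(argument=value, ...), one argument or row to a line, values as JSON. carry_out: Moves the arm, as the interface text tells. Its arguments: {"type":"object","properties":{"plan":{"type":"array","items":{"type":"object","properties":{"tx":{"type":"number"},"ty":{"type":"number"},"tz":{"type":"number"},"spin":{"type":"number"}}}},"hand":{"type":"number"},"squeeze":{"type":"number"}},"required":["plan"]}

```bash
mkdir -p pics; cat > h.py <<'E'
import numpy as np, cv2
from station import r, read_camera, get_calibration, nets
def world(cam,uv,d,st=None):
    c=get_calibration(cam);K=np.array(c["intrinsics"])
    p=np.linalg.inv(K)@np.array([uv[0],uv[1],1.0])*d
    if cam=="wrist":
        h=np.array(c["hand_eye"])@np.r_[p,1]
        return np.array(st["eef_rot"])@h[:3]+np.array(st["tcp_pos"])
    return (np.linalg.inv(np.array(c["view"]))@np.r_[p,1])[:3]
def ray_at_z(cam,uv,z,st=None):
    a=world(cam,uv,0.0,st);b=world(cam,uv,1.0,st)
    t=(z-a[2])/(b[2]-a[2]);return a+t*(b-a)
E
python3 - <<'E'
from h import *
np.set_printoptions(precision=4,suppress=True)
s=r.state();print(s["time_s"],s["tcp_pos"],np.array(s["eef_rot"]),s["force"],s["gripper_width"])
for c in ["scene","side","wrist"]:
    im,d=read_camera(c);cv2.imwrite(f"pics/{c}0.png",im[...,::-1]);np.save(f"{c}0.npy",d)
    if c=="wrist":continue
    for q in ["large_gauge_dial","bridge","end_plate","press","control_box","small_gauge","large_gauge","frame"]:
        for m in nets.mark_of(c,q)[:2]:
            u,v=m["centre"];dd=d[int(np.clip(v,0,399)),int(np.clip(u,0,639))]
            print(c,q,round(m["confidence"],2),np.round(m["centre"],1),world(c,(u,v),dd))
print(r.state()["time_s"])
E
```

```text
0.0 [ 0.2718 -0.6172  0.2355] [[ 0.9152  0.4031 -0.0009]
 [ 0.4031 -0.9152  0.0017]
 [-0.0001 -0.002  -1.    ]] [ 0.2036  0.5879 -0.323 ] 0.9997549243047184
scene large_gauge_dial 0.97 [210.5 314.6] [ 0.5207 -0.3143  0.0816]
scene bridge 0.72 [337.1 166.5] [0.5251 0.1392 0.0943]
scene end_plate 0.87 [296.7 207.6] [ 0.5147 -0.0142  0.0919]
scene press 0.59 [380.3 146.2] [0.5584 0.2991 0.0491]
scene control_box 0.7 [220.5 359.9] [ 0.5887 -0.37    0.0675]
scene control_box 0.52 [296.9 209.5] [ 0.5157 -0.0152  0.087 ]
scene small_gauge 0.71 [296.7 207.4] [ 0.5146 -0.0139  0.0922]
scene small_gauge 0.63 [178.6 362.3] [ 0.5356 -0.4181  0.0842]
scene large_gauge 0.97 [215.6 314.1] [ 0.5302 -0.3096  0.0859]
scene frame 0.62 [335.  166.1] [0.5199 0.1383 0.0936]
side large_gauge_dial 0.81 [351.1 310. ] [ 0.5241 -0.3061  0.0842]
side bridge 0.68 [302.7 151.2] [0.5238 0.1414 0.1001]
side bridge 0.19 [253.7 328. ] [ 0.3293 -0.274   0.0244]
side end_plate 0.71 [310.6 199.9] [ 0.5095 -0.0143  0.0849]
side press 0.7 [296.1 134. ] [0.5315 0.2706 0.0491]
side control_box 0.55 [371. 344.] [ 0.5446 -0.374   0.0692]
side small_gauge 0.64 [370.8 365.8] [ 0.5285 -0.4152  0.0825]
side small_gauge 0.41 [350.8 314.2] [ 0.5212 -0.314   0.0834]
side large_gauge 0.56 [352.2 316.8] [ 0.5225 -0.3194  0.0826]
side frame 0.46 [304.9 150.1] [0.5316 0.1498 0.0948]
0.95
```

View pics/scene0.png

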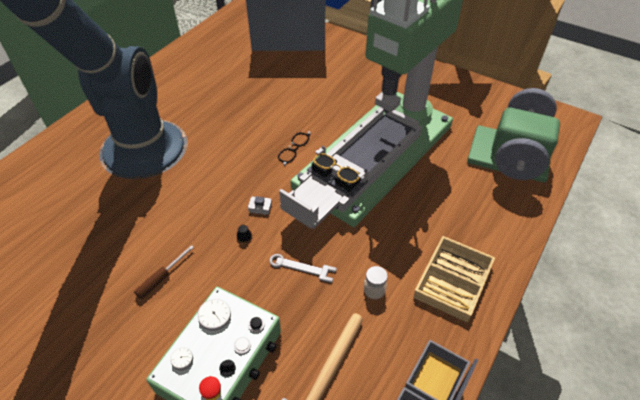

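View pics/side0.png

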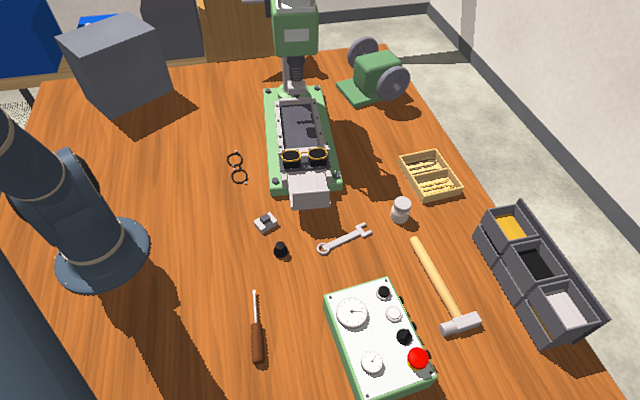

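View pics/wrist0.png

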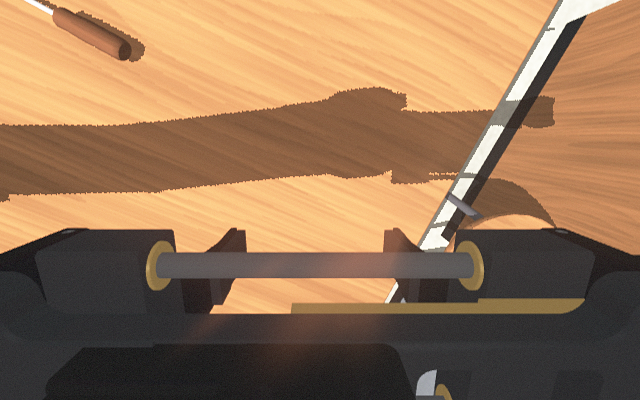

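```bash
cat >> h.py <<'E'
def cloud(cam,d):
    c=get_calibration(cam);K=np.array(c["intrinsics"]);v,u=np.mgrid[0:400,0:640]
    p=np.stack([(u-K[0,2])/K[0,0]*d,(v-K[1,2])/K[1,1]*d,d,np.ones_like(d)],-1)
    return (p@np.linalg.inv(np.array(c["view"])).T)[...,:3]
E
python3 - <<'E'
from h import *
np.set_printoptions(precision=4,suppress=True)
for c in ["scene","side"]:
    im,d=read_camera(c);P=cloud(c,d)
    for q in ["large_gauge","small_gauge","frame","end_plate","control_box","press"]:
        L=nets.silhouettes(c,q)
        for m in L[:2]:
            k=m["pixels"]&(d>0);X=P[k]
            print(c,q,round(m["confidence"],2),np.round(m["box"]),k.sum(),"med",np.median(X,0),"min",np.percentile(X,2,axis=0),"max",np.percentile(X,98,axis=0))
            if q in("large_gauge","frame") :
                T=X[X[:,2]>(.078 if q!="frame" else .088)]
                if len(T)>5:
                    (x,y),(w,h),a=cv2.minAreaRect((T[:,:2]*1000).astype(np.float32));print("  rect",x,y,w,h,a, T[:,2].mean())
    # colour-based: high gauge points
    m=(P[...,2]>.080)&(P[...,2]<.092)&(np.hypot(P[...,0]-.523,P[...,1]+.31)<.045)
    T=(P[m][:,:2]*1000).astype(np.float32);print(c,"gauge circle",len(T),cv2.minEnclosingCircle(T),T.mean(0))
    # end plate
    m=(P[...,2]>.06)&(P[...,2]<.112)&(np.abs(P[...,0]-.51)<.07)&(np.abs(P[...,1]+.012)<.02)
    T=P[m]
    if len(T)>10:
        f=np.polyfit(T[:,0],T[:,1],1);print(c,"plate",len(T),f,T.min(0),T.max(0))
    # base top z~.035
    hsv=cv2.cvtColor(im,cv2.COLOR_RGB2HSV)
    m=(P[...,2]>.028)&(P[...,2]<.042)&(hsv[...,0]>40)&(hsv[...,0]<85)&(hsv[...,1]>60)&(P[...,1]>-.1)&(P[...,0]<.75)
    T=(P[m][:,:2]*1000).astype(np.float32);print(c,"base",len(T),cv2.minAreaRect(T))
E
```

```text
scene large_gauge 0.73 [216. 314.  35.  33.] 889 med [ 0.528  -0.3105  0.0844] min [ 0.496  -0.3379  0.0694] max [ 0.5552 -0.2805  0.0879]
  rect 524.9176025390625 -308.72540283203125 61.056400299072266 62.45003890991211 39.29514694213867 0.08448497266359342
scene small_gauge 0.63 [216. 316.  36.  30.] 844 med [ 0.5292 -0.3097  0.0845] min [ 0.4969 -0.3372  0.0714] max [ 0.555  -0.2808  0.088 ]
scene small_gauge 0.6 [182. 358.  23.  20.] 391 med [ 0.5352 -0.4096  0.0846] min [ 0.5165 -0.4262  0.0762] max [ 0.5522 -0.392   0.0879]
scene frame 0.55 [344. 168.  42.  31.] 72 med [0.5418 0.1282 0.0974] min [0.491  0.109  0.0936] max [0.595  0.1539 0.1032]
  rect 531.764892578125 135.93502807617188 38.273948669433594 122.36023712158203 73.65751647949219 0.09757214476005312
scene end_plate 0.78 [326. 189.  86.  85.] 3645 med [0.5248 0.0914 0.0703] min [ 0.4669 -0.018   0.0525] max [0.5918 0.192  0.1151]
scene control_box 0.72 [213. 343. 138. 112.] 8374 med [ 0.5806 -0.3632  0.0702] min [ 0.4936 -0.4664  0.0182] max [ 0.6426 -0.2506  0.0998]
scene control_box 0.3 [246. 235.  21.  15.] 185 me
[... 1433 characters left out ...]
d_plate 0.54 [402. 209.  26.  23.] 433 med [ 0.7321 -0.0632  0.0492] min [ 0.716  -0.0754  0.0073] max [ 0.757  -0.0347  0.0626]
side control_box 0.66 [381. 337. 115. 126.] 8074 med [ 0.5691 -0.3782  0.0697] min [ 0.4853 -0.4637  0.0219] max [ 0.6366 -0.2539  0.0993]
side press 0.67 [293. 106. 104. 210.] 11214 med [0.5346 0.293  0.0659] min [ 0.4404 -0.0154  0.0171] max [0.642  0.5021 0.4075]
side gauge circle 760 ((524.7479858398438, -308.2812194824219), 31.684873580932617) [ 524.2212 -309.6515]
side plate 517 [-0.1098  0.0423] [ 0.4623 -0.0205  0.0602] [0.5615 0.0072 0.112 ]
side base 1831 ((544.4860229492188, 304.40997314453125), (459.7214050292969, 197.92059326171875), 83.83887481689453)
```

```bash
python3 - <<'E'
from h import *
np.set_printoptions(precision=4,suppress=True)
ax=np.array([.1067,.9943]);pv=np.array([.9943,-.1067]);ram=np.array([.5447,.304])+.03*ax
print(r.state()["time_s"])
for c in ["scene","side"]:
    d=np.load(f"{c}0.npy");P=cloud(c,d)
    Q=P[...,:2]-ram;s=Q@ax;t=Q@pv;z=P[...,2]
    m=(abs(t)<.06)&(s<-.27)&(z>.1115)&(z<.12)&(s>-.4);print(c,"platetop s",np.percentile(s[m],[2,50,98]),"t",t[m].min(),t[m].max(),m.sum())
    m=(abs(t)<.03)&(s<-.27)&(z>.07)&(z<.108)&(s>-.4);print(c,"face s",np.percentile(s[m],[5,50,95]),m.sum())
    im=cv2.imread(f"pics/{c}0.png");hsv=cv2.cvtColor(im,cv2.COLOR_BGR2HSV)
    m=(abs(t)<.075)&(abs(s+.185)<.06)&(z>.09)&(z<.101)&(hsv[...,1]>100);print(c,"brass s",np.percentile(s[m],[2,50,98]),"t",np.percentile(t[m],[1,99]),m.sum())
    u0,v0=(295,140) if c=="scene" else (270,130)
    cv2.imwrite(f"pics/{c}_z.png",cv2.resize(im[v0:v0+90,u0:u0+90],None,fx=6,fy=6,interpolation=2))
E
```

```text
1.65
scene platetop s [-0.3521 -0.3477 -0.3424] t -0.045070492652891536 0.04459025278400007 136
scene face s [-0.3518 -0.3502 -0.3485] 223
scene brass s [-0.2242 -0.2128 -0.1811] t [-0.0609  0.0599] 218
side platetop s [-0.3518 -0.348  -0.3427] t -0.045354135253971126 0.043176403193526905 116
side face s [-0.3516 -0.3499 -0.348 ] 251
side brass s [-0.2235 -0.2079 -0.1799] t [-0.0597  0.0593] 214
```

View pics/side_z.png

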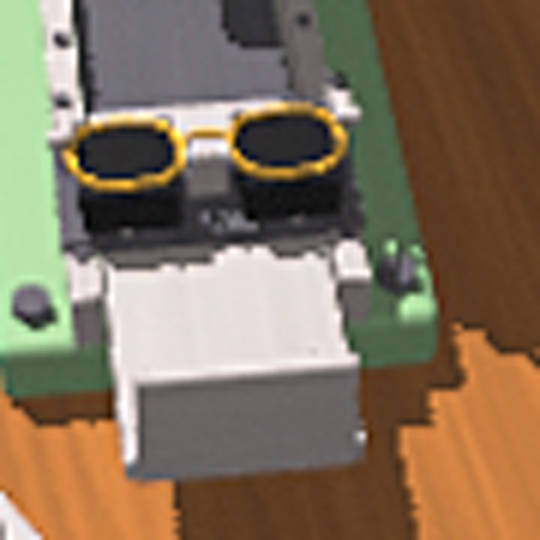

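>>> carry_out(
  plan=[
    {"spin":-0.175},
    {"spin":-0.175},
    {"spin":-0.175},
    {"spin":-0.175},
    {"spin":-0.175},
    {"spin":-0.174},
    {"tz":-20},
  ],
  hand=1,
)

```text
$.plan[0]: bad value
```

```bash
cat >> h.py <<'E'
ax=np.array([.1067,.9943]);ram=np.array([.5447,.304])+.03*ax
G=np.array([.5246,-.309,.134]);B=np.r_[ram-.196*ax,.147]
def rel(T):
    s=r.state();R=np.array(s["eef_rot"]);p=np.array(s["tcp_pos"])
    print("t",s["time_s"],"p",np.round(p,4),"yaw",np.degrees(np.arctan2(R[1,0],R[0,0])),"tilt",R[:,2].round(4),"f",np.round(s["force"],1),"g",s["gripper_width"])
    print("tool mm",np.round(R.T@(np.array(T)-p)*1000,1))
E
python3 -c "
from h import *
rel(G);print(r.state()['qpos'])"
```

```text
t 1.65 p [ 0.2721 -0.6178  0.2366] yaw 23.766726050826517 tilt [ 1.e-04 -1.e-04 -1.e+00] f [ 0.2 -1.3 -0. ] g 0.9971805280225088
tool mm [ 355.5 -180.8  102.6]
[ 1.12708554  0.46859835 -0.04860541  1.53249009  0.0240987   1.14100276
 -0.08231719]
```

Rows apparently need all four fields.

>>> carry_out(
  plan=[
    {"tx":0,"ty":0,"tz":0,"spin":-0.175},
    {"tx":0,"ty":0,"tz":0,"spin":-0.175},
    {"tx":0,"ty":0,"tz":0,"spin":-0.175},
    {"tx":0,"ty":0,"tz":0,"spin":-0.175},
    {"tx":0,"ty":0,"tz":0,"spin":-0.175},
    {"tx":0,"ty":0,"tz":0,"spin":-0.174},
    {"tx":0,"ty":0,"tz":-10,"spin":0},
  ],
  hand=1,
)

```text
time_s: 2.52
tcp_pos: [0.2716, -0.6174, 0.246]
eef_rot: [[0.109, 0.994, -0.001], [0.994, -0.109, 0.002], [0.002, -0.001, -1.0]]
force: [0.0, 0.3, 0.0]
gripper_width: 0.288
```

```bash
python3 -c "
from h import *
rel(G);print(r.state()['qpos'])"
```

```text
t 2.525 p [ 0.2716 -0.6174  0.246 ] yaw 83.74125870950195 tilt [-5.0e-04  1.9e-03 -1.0e+00] f [0.  0.3 0. ] g 0.28753068993995073
tool mm [333.9 217.9 112.5]
[ 1.28235783  0.47755679 -0.27453696  1.51057926  0.13495921  1.17403824
  0.87535374]
```

>>> carry_out(
  plan=[
    {"tx":41,"ty":27,"tz":0,"spin":0},
    {"tx":42,"ty":27,"tz":0,"spin":0},
    {"tx":42,"ty":27,"tz":0,"spin":0},
    {"tx":42,"ty":27,"tz":0,"spin":0},
    {"tx":42,"ty":27,"tz":0,"spin":0},
    {"tx":42,"ty":27,"tz":0,"spin":0},
    {"tx":42,"ty":28,"tz":0,"spin":0},
    {"tx":41,"ty":28,"tz":0,"spin":0},
    {"tx":0,"ty":0,"tz":0,"spin":0},
    {"tx":0,"ty":0,"tz":0,"spin":0},
  ],
)

```text
time_s: 3.78
tcp_pos: [0.5243, -0.3097, 0.247]
eef_rot: [[0.109, 0.994, -0.0], [0.994, -0.109, -0.001], [-0.001, 0.0, -1.0]]
force: [-0.7, -1.2, 0.3]
gripper_width: 0.008
```

```bash
python3 -c "
from h import *
rel(G);print(r.state()['qpos'])
im,d=read_camera('scene');cv2.imwrite('pics/scene1.png',im[...,::-1])
s=r.state();im,d=read_camera('wrist');cv2.imwrite('pics/wrist1.png',im[...,::-1])
for m in nets.mark_of('wrist','large_gauge_dial')[:2]: print(m, ray_at_z('wrist',m['centre'],.085,s))
"
```

```text
t 3.775 p [ 0.5243 -0.3097  0.247 ] yaw 83.74889199165976 tilt [-0.     -0.0012 -1.    ] f [-0.7 -1.2  0.3] g 0.008171034223388798
tool mm [  0.8   0.2 113. ]
[ 0.76763859  0.38268666 -0.40350808  1.66845708  0.16456512  1.12347559
  0.20979152]
{'centre': [315.9, 193.4], 'confidence': 0.57} [ 0.52583387 -0.31022826  0.085     ]
```

>>> carry_out(
  plan=[
    {"tx":0,"ty":0,"tz":35,"spin":0},
    {"tx":0,"ty":0,"tz":35,"spin":0},
    {"tx":0,"ty":0,"tz":25,"spin":0},
    {"tx":1,"ty":0,"tz":18,"spin":0},
    {"tx":0,"ty":0,"tz":0,"spin":0},
  ],
)

```text
time_s: 4.55
tcp_pos: [0.5236, -0.3082, 0.1324]
eef_rot: [[0.108, 0.994, -0.002], [0.994, -0.108, 0.001], [0.001, -0.002, -1.0]]
force: [-0.2, -0.2, 0.7]
gripper_width: 0.011
```

```bash
python3 -c "
from h import *
rel(G)
im,d=read_camera('side');cv2.imwrite('pics/side2.png',im[200:,200:520,::-1].repeat(2,0).repeat(2,1))
"
```

```text
t 4.55 p [ 0.5236 -0.3082  0.1324] yaw 83.79550838392245 tilt [-0.0022  0.0011 -1.    ] f [-0.2 -0.2  0.7] g 0.011129606144366918
tool mm [-0.6  1.1 -1.6]
```

View pics/side2.png

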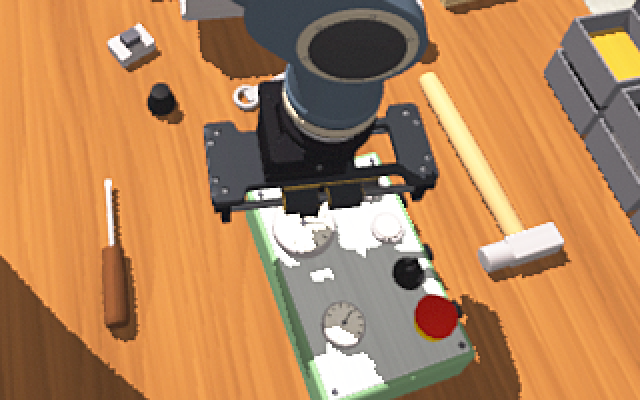

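The closed hand hovers over the larger dial (around (303,235) in the crop), clear of it. Hold well over a second.

>>> carry_out(
  plan=[
    {"tx":0,"ty":0,"tz":0,"spin":0},
    {"tx":0,"ty":0,"tz":0,"spin":0},
    {"tx":0,"ty":0,"tz":0,"spin":0},
    {"tx":0,"ty":0,"tz":0,"spin":0},
    {"tx":0,"ty":0,"tz":0,"spin":0},
    {"tx":0,"ty":0,"tz":0,"spin":0},
    {"tx":0,"ty":0,"tz":0,"spin":0},
    {"tx":0,"ty":0,"tz":0,"spin":0},
    {"tx":0,"ty":0,"tz":0,"spin":0},
    {"tx":0,"ty":0,"tz":0,"spin":0},
  ],
)

```text
time_s: 5.85
tcp_pos: [0.5246, -0.308, 0.1336]
eef_rot: [[0.107, 0.994, 0.0], [0.994, -0.107, -0.0], [-0.0, 0.0, -1.0]]
force: [-0.0, 0.5, 0.6]
gripper_width: 0.004
```

>>> carry_out(
  plan=[
    {"tx":0,"ty":0,"tz":0,"spin":0},
    {"tx":0,"ty":0,"tz":0,"spin":0},
    {"tx":0,"ty":0,"tz":0,"spin":0},
    {"tx":0,"ty":0,"tz":0,"spin":0},
    {"tx":0,"ty":0,"tz":-30,"spin":0},
    {"tx":0,"ty":0,"tz":-30,"spin":0},
    {"tx":0,"ty":0,"tz":-30,"spin":0},
    {"tx":0,"ty":0,"tz":-10,"spin":0},
  ],
)

```text
time_s: 6.85
tcp_pos: [0.5255, -0.3082, 0.2355]
eef_rot: [[0.107, 0.994, 0.003], [0.994, -0.107, -0.002], [-0.001, 0.003, -1.0]]
force: [0.2, 0.5, -0.2]
gripper_width: 0.006
```

```bash
python3 -c "
from h import *
rel(B);rel(np.r_[B[:2],.235])"
```

```text
t 6.85 p [ 0.5255 -0.3082  0.2355] yaw 83.87106040437385 tilt [ 0.0031 -0.0018 -1.    ] f [ 0.2  0.5 -0.2] g 0.005754942545272753
tool mm [444.9 -46.5  87.7]
t 6.85 p [ 0.5255 -0.3082  0.2355] yaw 83.87106040437385 tilt [ 0.0031 -0.0018 -1.    ] f [ 0.2  0.5 -0.2] g 0.005754942545272753
tool mm [ 4.448e+02 -4.630e+01 -2.000e-01]
```

>>> carry_out(
  plan=[
    {"tx":40,"ty":-4,"tz":0,"spin":0},
    {"tx":50,"ty":-5,"tz":0,"spin":0},
    {"tx":50,"ty":-5,"tz":0,"spin":0},
    {"tx":50,"ty":-5,"tz":0,"spin":0},
    {"tx":50,"ty":-5,"tz":0,"spin":0},
    {"tx":50,"ty":-5,"tz":0,"spin":0},
    {"tx":50,"ty":-5,"tz":0,"spin":0},
    {"tx":45,"ty":-5,"tz":0,"spin":0},
    {"tx":40,"ty":-5,"tz":0,"spin":0},
    {"tx":20,"ty":-2,"tz":0,"spin":0},
  ],
)

```text
time_s: 8.1
tcp_pos: [0.5253, 0.1421, 0.2327]
eef_rot: [[0.103, 0.995, -0.001], [0.995, -0.103, 0.001], [0.0, -0.001, -1.0]]
force: [-0.5, -0.7, 1.0]
gripper_width: 0.002
```

>>> carry_out(
  plan=[
    {"tx":0,"ty":0,"tz":0,"spin":0},
    {"tx":0,"ty":0,"tz":0,"spin":0},
  ],
)

```text
time_s: 8.35
tcp_pos: [0.5263, 0.1379, 0.2329]
eef_rot: [[0.108, 0.994, -0.001], [0.994, -0.108, -0.001], [-0.001, -0.001, -1.0]]
force: [0.8, 0.2, 0.1]
gripper_width: 0.005
```

```bash
python3 -c "
from h import *
rel(B);s=r.state();print(s['qpos'])
im,d=read_camera('wrist');cv2.imwrite('pics/wrist3.png',im[...,::-1])
for m in nets.mark_of('wrist','bridge')[:2]: print(m, ray_at_z('wrist',m['centre'],.098,s))
im,d=read_camera('side');cv2.imwrite('pics/side3.png',im[...,::-1])
"
```

```text
t 8.35 p [0.5263 0.1379 0.2329] yaw 83.78687796103924 tilt [-0.0011 -0.0012 -1.    ] f [0.8 0.2 0.1] g 0.0046262476688740456
tool mm [ 1.2  0.7 85.9]
[ 0.15053074  0.31867698 -0.59964067  1.82322052  0.20451548  1.06295303
 -0.6345048 ]
{'centre': [308.3, 192.3], 'confidence': 0.92} [0.52094358 0.14636518 0.098     ]
```

View pics/wrist3.png

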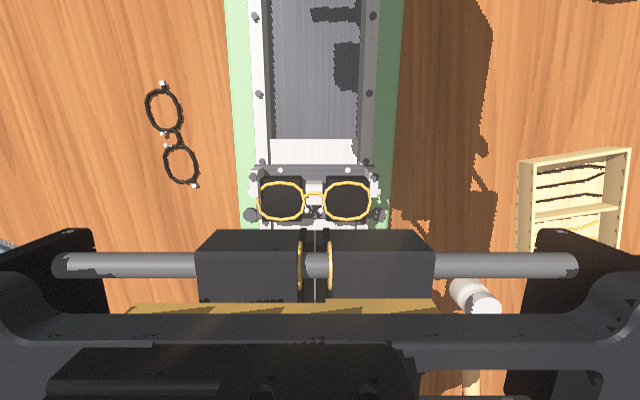

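View pics/side3.png

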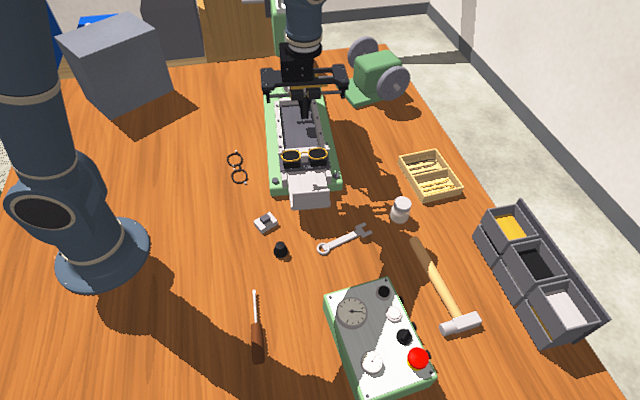

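```bash
python3 -c "
from h import *
s=r.state()
for uv in [(314,193),(314,195),(314,197)]: print(ray_at_z('wrist',uv,.098,s))
print(B)
im=cv2.imread('pics/wrist3.png');cv2.imwrite('pics/wrist3z.png',cv2.resize(im[150:240,235:395],None,fx=5,fy=5,interpolation=2))
"
```

```text
[0.52718119 0.14485948 0.098     ]
[0.52694596 0.14270525 0.098     ]
[0.52670984 0.14054278 0.098     ]
[0.5269878 0.1389462 0.147    ]
```

View pics/wrist3z.png

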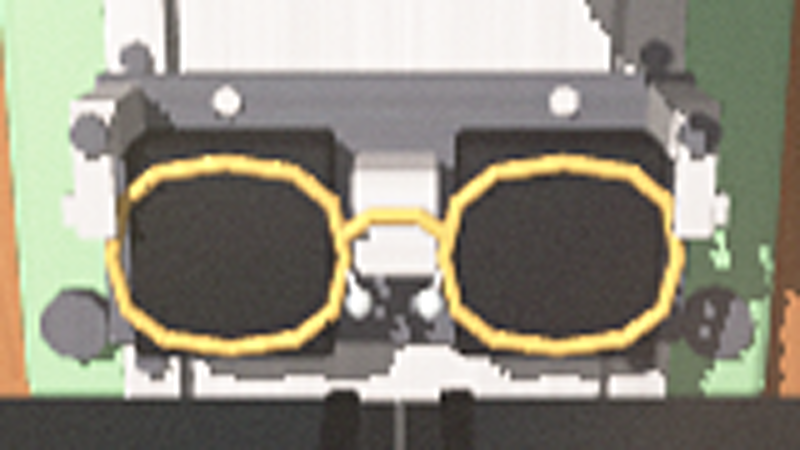

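>>> carry_out(
  plan=[
    {"tx":4,"ty":0.5,"tz":30,"spin":0},
    {"tx":0,"ty":0,"tz":30,"spin":0},
    {"tx":0,"ty":0,"tz":15,"spin":0},
    {"tx":0,"ty":0,"tz":11,"spin":0},
    {"tx":0,"ty":0,"tz":0,"spin":0},
  ],
)

```text
time_s: 9.12
tcp_pos: [0.5273, 0.1431, 0.1473]
eef_rot: [[0.107, 0.994, -0.0], [0.994, -0.107, -0.0], [-0.0, -0.0, -1.0]]
force: [0.4, -0.2, 0.4]
gripper_width: 0.005
```

```bash
python3 -c "
from h import *
rel(B);
for c in ['side','scene']:
  im,d=read_camera(c);cv2.imwrite(f'pics/{c}4.png',cv2.resize(im[60:220,220:420,::-1],None,fx=3,fy=3))
"
```

```text
t 9.125 p [0.5273 0.1431 0.1473] yaw 83.85356889269701 tilt [-5.e-04 -2.e-04 -1.e+00] f [ 0.4 -0.2  0.4] g 0.004510634064307641
tool mm [-4.2  0.1  0.3]
```

View pics/scene4.png

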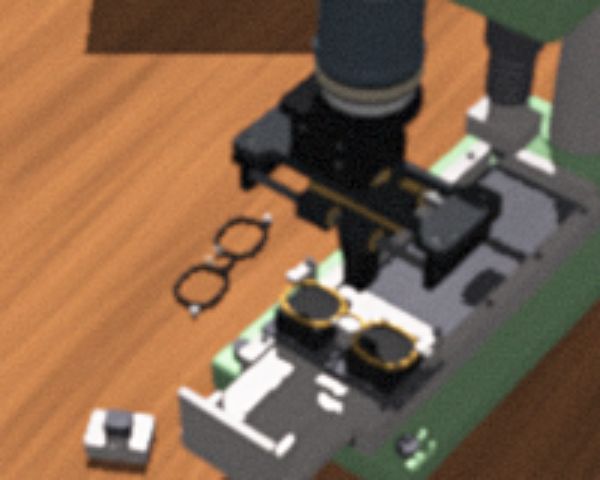

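View pics/side4.png

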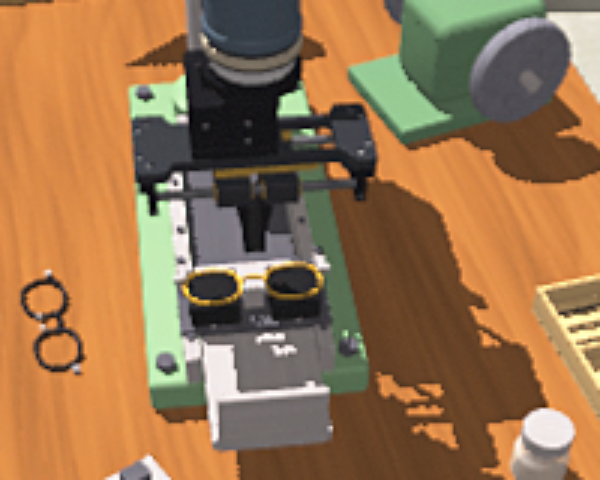

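>>> carry_out(
  plan=[
    {"tx":-1,"ty":0,"tz":0,"spin":0},
    {"tx":0,"ty":0,"tz":0,"spin":0},
    {"tx":0,"ty":0,"tz":0,"spin":0},
    {"tx":0,"ty":0,"tz":0,"spin":0},
    {"tx":0,"ty":0,"tz":0,"spin":0},
    {"tx":0,"ty":0,"tz":0,"spin":0},
    {"tx":0,"ty":0,"tz":0,"spin":0},
    {"tx":0,"ty":0,"tz":0,"spin":0},
    {"tx":0,"ty":0,"tz":0,"spin":0},
    {"tx":0,"ty":0,"tz":0,"spin":0},
  ],
)

```text
time_s: 10.48
tcp_pos: [0.5272, 0.1424, 0.1475]
eef_rot: [[0.107, 0.994, 0.0], [0.994, -0.107, -0.0], [-0.0, 0.0, -1.0]]
force: [0.1, -0.6, 0.5]
gripper_width: 0.007
```

>>> carry_out(
  plan=[
    {"tx":0,"ty":0,"tz":0,"spin":0},
    {"tx":0,"ty":0,"tz":0,"spin":0},
    {"tx":0,"ty":0,"tz":0,"spin":0},
    {"tx":0,"ty":0,"tz":0,"spin":0},
    {"tx":0,"ty":0,"tz":-25,"spin":0},
    {"tx":0,"ty":0,"tz":-25,"spin":0},
  ],
)

```text
time_s: 11.22
tcp_pos: [0.527, 0.1423, 0.1979]
eef_rot: [[0.107, 0.994, -0.001], [0.994, -0.107, -0.0], [-0.0, -0.001, -1.0]]
force: [-0.3, 0.3, -0.5]
gripper_width: 0.005
```

```bash
python3 -c "
from h import *
s=r.state();d=0
rel(np.r_[ram-.410*ax,.195]);rel(np.r_[ram-.410*ax,.097])"
```

```text
t 11.225 p [0.527  0.1423 0.1979] yaw 83.87677828710758 tilt [-8.e-04 -1.e-04 -1.e+00] f [-0.3  0.3 -0.5] g 0.004979478065043376
tool mm [-217.3    0.4    3. ]
t 11.225 p [0.527  0.1423 0.1979] yaw 83.87677828710758 tilt [-8.e-04 -1.e-04 -1.e+00] f [-0.3  0.3 -0.5] g 0.004979478065043376
tool mm [-217.3    0.4  101. ]
```

>>> carry_out(
  plan=[
    {"tx":-35,"ty":0,"tz":0,"spin":0},
    {"tx":-45,"ty":0,"tz":0,"spin":0},
    {"tx":-45,"ty":0,"tz":0,"spin":0},
    {"tx":-45,"ty":0,"tz":0,"spin":0},
    {"tx":-30,"ty":0,"tz":0,"spin":0},
    {"tx":-17,"ty":0,"tz":0,"spin":0},
    {"tx":0,"ty":0,"tz":30,"spin":0},
    {"tx":0,"ty":0,"tz":40,"spin":0},
    {"tx":0,"ty":0,"tz":31,"spin":0},
    {"tx":0,"ty":0,"tz":0,"spin":0},
  ],
)

```text
time_s: 12.48
tcp_pos: [0.5025, -0.0724, 0.0948]
eef_rot: [[0.105, 0.994, -0.005], [0.994, -0.105, 0.001], [0.001, -0.005, -1.0]]
force: [0.0, -0.1, 0.5]
gripper_width: 0.006
```

```bash
python3 -c "
from h import *
rel(np.r_[ram-.350*ax,.097])
im,d=read_camera('side');cv2.imwrite('pics/side5.png',cv2.resize(im[60:260,200:450,::-1],None,fx=3,fy=3))
"
```

```text
t 12.475 p [ 0.5025 -0.0724  0.0948] yaw 83.96389832463008 tilt [-0.0048  0.0014 -1.    ] f [ 0.  -0.1  0.5] g 0.005589418492192333
tool mm [58.8  1.9 -2.2]
```

View pics/side5.png

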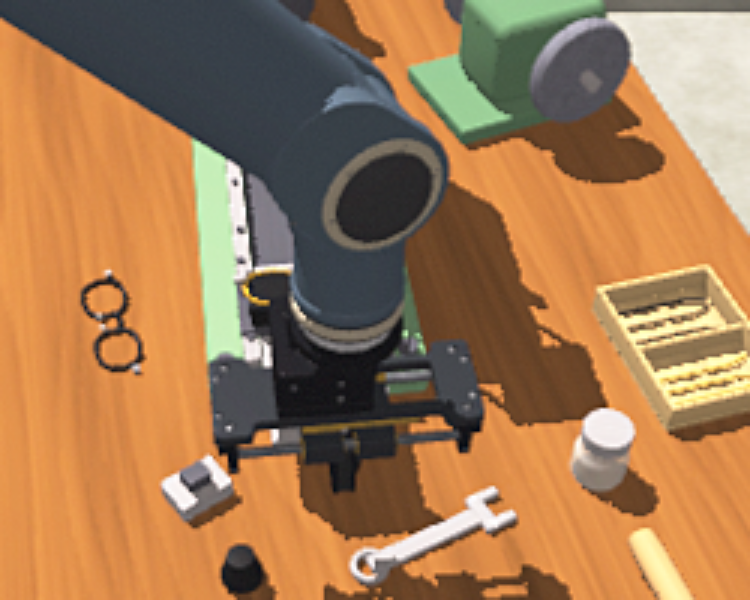

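>>> carry_out(
  plan=[
    {"tx":12,"ty":1,"tz":0,"spin":0},
    {"tx":10,"ty":0,"tz":0,"spin":0},
    {"tx":8,"ty":0,"tz":0,"spin":0},
    {"tx":4,"ty":0,"tz":0,"spin":0},
    {"tx":3,"ty":0,"tz":0,"spin":0},
    {"tx":3,"ty":0,"tz":0,"spin":0},
    {"tx":3,"ty":0,"tz":0,"spin":0},
    {"tx":3,"ty":0,"tz":0,"spin":0},
    {"tx":3,"ty":0,"tz":0,"spin":0},
    {"tx":3,"ty":0,"tz":0,"spin":0},
  ],
)

```text
time_s: 13.78
tcp_pos: [0.5105, -0.0229, 0.0965]
eef_rot: [[0.108, 0.994, -0.0], [0.994, -0.108, -0.002], [-0.002, -0.0, -1.0]]
force: [-0.2, -2.5, 0.8]
gripper_width: 0.005
```

```bash
python3 -c "
from h import *
rel(np.r_[ram-.350*ax,.097])"
```

```text
t 13.775 p [ 0.5105 -0.0229  0.0965] yaw 83.81189693900029 tilt [-4.0e-04 -1.6e-03 -1.0e+00] f [-0.2 -2.5  0.8] g 0.005192806182371256
tool mm [ 8.7 -0.9 -0.5]
```

>>> carry_out(
  plan=[
    {"tx":4,"ty":0,"tz":0,"spin":0},
    {"tx":5,"ty":0,"tz":0,"spin":0},
    {"tx":6,"ty":0,"tz":0,"spin":0},
    {"tx":7,"ty":0,"tz":0,"spin":0},
    {"tx":7,"ty":0,"tz":0,"spin":0},
    {"tx":7,"ty":0,"tz":0,"spin":0},
    {"tx":7,"ty":0,"tz":0,"spin":0},
    {"tx":7,"ty":0,"tz":0,"spin":0},
    {"tx":7,"ty":0,"tz":0,"spin":0},
    {"tx":7,"ty":0,"tz":0,"spin":0},
  ],
)

```text
time_s: 15.02
tcp_pos: [0.5175, 0.0423, 0.0965]
eef_rot: [[0.107, 0.994, 0.0], [0.994, -0.107, -0.0], [-0.0, 0.0, -1.0]]
force: [0.3, -4.2, -0.4]
gripper_width: 0.008
```

```bash
python3 -c "
from h import *
rel(np.r_[ram-.163*ax,.097])
im,d=read_camera('side');cv2.imwrite('pics/side6.png',cv2.resize(im[60:260,200:450,::-1],None,fx=3,fy=3))
"
```

```text
t 15.025 p [0.5175 0.0423 0.0965] yaw 83.87296617289509 tilt [ 1.e-04 -0.e+00 -1.e+00] f [ 0.3 -4.2 -0.4] g 0.007819204044750156
tool mm [130.1  -0.9  -0.5]
```

View pics/side6.png

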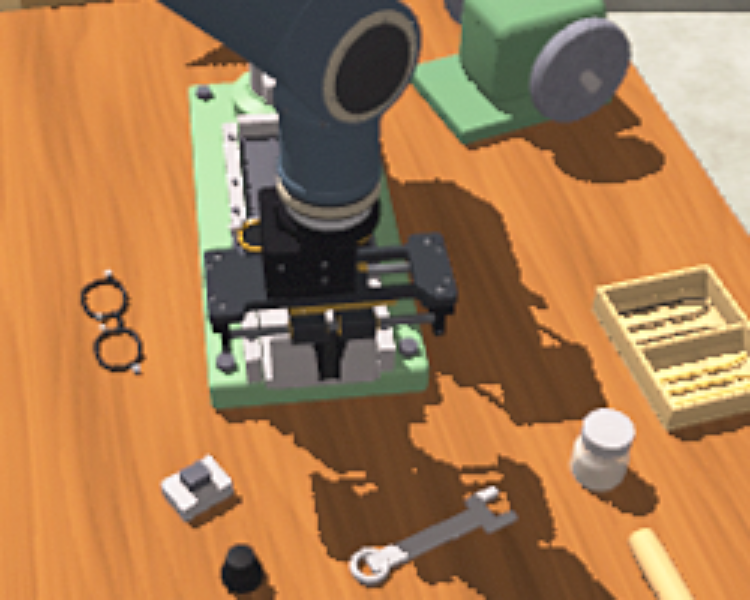

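>>> carry_out(
  plan=[
    {"tx":7,"ty":0,"tz":0,"spin":0},
    {"tx":7,"ty":0,"tz":0,"spin":0},
    {"tx":7,"ty":0,"tz":0,"spin":0},
    {"tx":7,"ty":0,"tz":0,"spin":0},
    {"tx":7,"ty":0,"tz":0,"spin":0},
    {"tx":7,"ty":0,"tz":0,"spin":0},
    {"tx":7,"ty":0,"tz":0,"spin":0},
    {"tx":7,"ty":0,"tz":0,"spin":0},
    {"tx":7,"ty":0,"tz":0,"spin":0},
    {"tx":7,"ty":0,"tz":0,"spin":0},
  ],
)

```text
time_s: 16.32
tcp_pos: [0.5249, 0.1119, 0.0966]
eef_rot: [[0.107, 0.994, 0.0], [0.994, -0.107, -0.0], [-0.0, 0.0, -1.0]]
force: [-1.4, -3.1, 1.8]
gripper_width: 0.005
```

>>> carry_out(
  plan=[
    {"tx":7,"ty":0,"tz":0,"spin":0},
    {"tx":7,"ty":0,"tz":0,"spin":0},
    {"tx":6,"ty":0,"tz":0,"spin":0},
    {"tx":5,"ty":0,"tz":0,"spin":0},
    {"tx":5,"ty":0,"tz":0,"spin":0},
    {"tx":4,"ty":0,"tz":0,"spin":0},
    {"tx":4,"ty":0,"tz":0,"spin":0},
    {"tx":4,"ty":0,"tz":0,"spin":0},
  ],
)

```text
time_s: 17.32
tcp_pos: [0.5294, 0.1533, 0.0965]
eef_rot: [[0.107, 0.994, -0.0], [0.994, -0.107, -0.0], [-0.0, -0.0, -1.0]]
force: [0.9, -4.1, 2.8]
gripper_width: 0.006
```

```bash
python3 -c "
from h import *
rel(np.r_[ram-.163*ax,.097])"
```

```text
t 17.325 p [0.5294 0.1533 0.0965] yaw 83.86185810837664 tilt [-0.e+00 -1.e-04 -1.e+00] f [ 0.9 -4.1  2.8] g 0.005552117821699145
tool mm [18.5 -0.8 -0.5]
```

>>> carry_out(
  plan=[
    {"tx":3,"ty":0,"tz":0,"spin":0},
    {"tx":3,"ty":0,"tz":0,"spin":0},
    {"tx":3,"ty":0,"tz":0,"spin":0},
    {"tx":2,"ty":0,"tz":0,"spin":0},
    {"tx":2,"ty":0,"tz":0,"spin":0},
    {"tx":1,"ty":0,"tz":0,"spin":0},
  ],
)

```text
time_s: 18.08
tcp_pos: [0.5309, 0.1673, 0.0965]
eef_rot: [[0.107, 0.994, 0.0], [0.994, -0.107, 0.0], [0.0, 0.0, -1.0]]
force: [-0.7, -3.0, 2.1]
gripper_width: 0.007
```

>>> carry_out(
  plan=[
    {"tx":1,"ty":0,"tz":0,"spin":0},
    {"tx":1,"ty":0,"tz":0,"spin":0},
    {"tx":1,"ty":0,"tz":0,"spin":0},
  ],
)

```text
time_s: 18.45
tcp_pos: [0.5312, 0.1701, 0.0966]
eef_rot: [[0.107, 0.994, 0.0], [0.994, -0.107, -0.0], [-0.0, 0.0, -1.0]]
force: [-1.0, -3.5, 1.9]
gripper_width: 0.004
```

>>> carry_out(
  plan=[
    {"tx":1,"ty":0,"tz":0,"spin":0},
    {"tx":1,"ty":0,"tz":0,"spin":0},
  ],
)

```text
time_s: 18.7
tcp_pos: [0.5313, 0.1713, 0.0966]
eef_rot: [[0.107, 0.994, -0.001], [0.994, -0.107, -0.002], [-0.002, -0.0, -1.0]]
force: [-1.4, -6.5, 3.5]
gripper_width: 0.01
```

>>> carry_out(
  plan=[
    {"tx":1,"ty":0,"tz":0,"spin":0},
    {"tx":0,"ty":0,"tz":0,"spin":0},
  ],
)

```text
time_s: 18.95
tcp_pos: [0.5313, 0.1712, 0.0966]
eef_rot: [[0.108, 0.994, -0.001], [0.994, -0.108, -0.003], [-0.003, -0.001, -1.0]]
force: [-1.3, -6.7, 5.1]
gripper_width: 0.002
```

>>> carry_out(
  plan=[
    {"tx":1,"ty":0,"tz":0,"spin":0},
    {"tx":0,"ty":0,"tz":0,"spin":0},
  ],
)

```text
time_s: 19.2
tcp_pos: [0.5313, 0.1712, 0.0966]
eef_rot: [[0.108, 0.994, -0.002], [0.994, -0.108, -0.005], [-0.005, -0.001, -1.0]]
force: [-2.3, -8.7, 5.5]
gripper_width: 0.006
```

>>> carry_out(
  plan=[
    {"tx":1,"ty":0,"tz":0,"spin":0},
    {"tx":1,"ty":0,"tz":0,"spin":0},
    {"tx":0,"ty":0,"tz":0,"spin":0},
  ],
)

```text
time_s: 19.58
tcp_pos: [0.5313, 0.1712, 0.0965]
eef_rot: [[0.109, 0.994, -0.003], [0.994, -0.109, -0.008], [-0.008, -0.002, -1.0]]
force: [-3.0, -11.7, 9.6]
gripper_width: 0.007
```

>>> carry_out(
  plan=[
    {"tx":-4,"ty":0,"tz":0,"spin":0},
    {"tx":-8,"ty":0,"tz":0,"spin":0},
    {"tx":-15,"ty":0,"tz":0,"spin":0},
    {"tx":-25,"ty":0,"tz":0,"spin":0},
    {"tx":-40,"ty":0,"tz":0,"spin":0},
    {"tx":-40,"ty":0,"tz":-10,"spin":0},
    {"tx":-40,"ty":0,"tz":-40,"spin":0},
    {"tx":-40,"ty":0,"tz":-40,"spin":0},
    {"tx":-40,"ty":0,"tz":-30,"spin":0},
    {"tx":-40,"ty":0,"tz":-10,"spin":0},
  ],
)

```text
time_s: 20.82
tcp_pos: [0.5013, -0.1159, 0.2288]
eef_rot: [[0.107, 0.994, 0.005], [0.994, -0.107, -0.001], [-0.0, 0.005, -1.0]]
force: [0.7, 0.1, -0.7]
gripper_width: 0.004
```

>>> carry_out(
  plan=[
    {"tx":0,"ty":0,"tz":0,"spin":0},
    {"tx":0,"ty":0,"tz":0,"spin":0},
  ],
)

```text
time_s: 21.08
tcp_pos: [0.5003, -0.1138, 0.2262]
eef_rot: [[0.107, 0.994, -0.0], [0.994, -0.107, 0.001], [0.001, -0.0, -1.0]]
force: [-0.3, 0.4, 0.6]
gripper_width: 0.002
```

```bash
python3 -c "
from h import *
rel(np.r_[ram,.1])
for c in ['side','scene']:
    im,d=read_camera(c);cv2.imwrite(f'pics/{c}7.png',im[...,::-1]);P=cloud(c,d)
    Q=P[...,:2]-ram;pv=np.array([.9943,-.1067]);s=Q@ax;t=Q@pv;z=P[...,2]
    m=(abs(t)<.03)&(s<-.12)&(z>.07)&(z<.108)&(s>-.19);print(c,'face s',np.percentile(s[m],[5,50,95]),m.sum())
    m=(abs(t)<.05)&(s<-.12)&(z>.1115)&(z<.118)&(s>-.19);print(c,'top s',np.percentile(s[m],[2,50,98]),m.sum())
"
```

```text
t 21.075 p [ 0.5003 -0.1138  0.2262] yaw 83.88477992436928 tilt [-2.e-04  8.e-04 -1.e+00] f [-0.3  0.4  0.6] g 0.002015094468306644
tool mm [ 4.500e+02 -3.000e-01  1.266e+02]Traceback (most recent call last):
  File "<string>", line 7, in <module>
    m=(abs(t)<.03)&(s<-.12)&(z>.07)&(z<.108)&(s>-.19);print(c,'face s',np.percentile(s[m],[5,50,95]),m.sum())
                                                                       ~~~~~~~~~~~~~^^^^^^^^^^^^^^^^
    return _quantile_unchecked(
        a, q, axis, out, overwrite_input, method, keepdims, weights)
    return _ureduce(a,
                    func=_quantile_ureduce_func,
    ...<5 lines>...
                    overwrite_input=overwrite_input,
                    method=method)
    r = func(a, **kwargs)
    result = _quantile(arr,
                       quantiles=q,
    ...<2 lines>...
                       out=out,
                       weights=wgt)
    slices_having_nans = np.isnan(arr[-1, ...])
                                  ~~~^^^^^^^^^
IndexError: index -1 is out of bounds for axis 0 with size 0
```

View pics/side7.png

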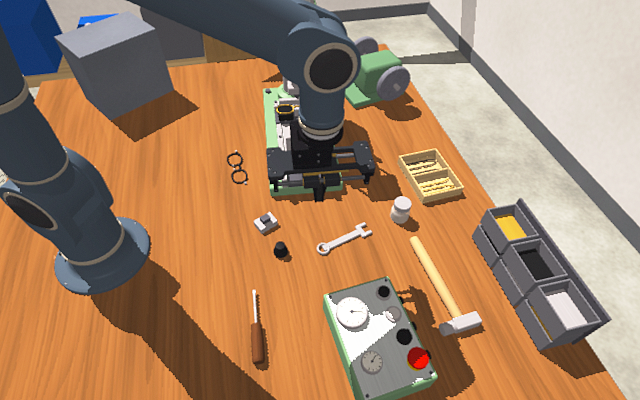

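Side view is blocked by the arm; the scene camera should show the plate.

```bash
python3 -c "
from h import *
for c in ['scene']:
    im,d=read_camera(c);cv2.imwrite(f'pics/{c}7.png',im[...,::-1]);P=cloud(c,d)
    Q=P[...,:2]-ram;pv=np.array([.9943,-.1067]);s=Q@ax;t=Q@pv;z=P[...,2]
    m=(abs(t)<.03)&(s<-.12)&(z>.07)&(z<.108)&(s>-.19);print(m.sum(),np.median(s[m]) if m.sum() else 0)
    m=(abs(t)<.05)&(s<-.12)&(z>.1115)&(z<.118)&(s>-.19);print(m.sum(),np.median(s[m]) if m.sum() else 0)
"
```

```text
246 -0.15163106940566895
113 -0.1496058228274713
```

View pics/scene7.png

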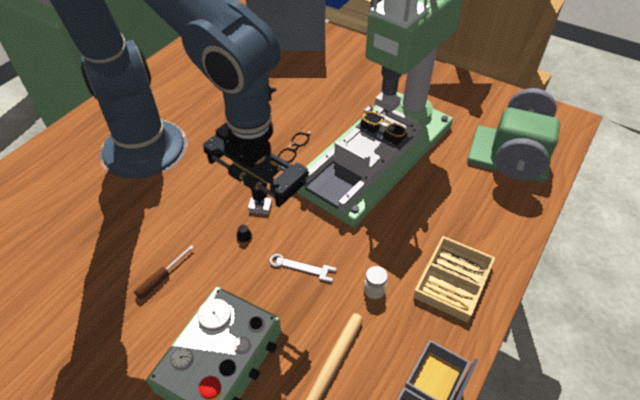

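```bash
python3 -c "
from h import *
print(r.finish_job());print(r.state()['time_s'],r.state()['force'])"
```

```text
the job is handed in; nothing more can be done
None
the job is handed in; nothing more can be done
```

The job is done and handed in at about 21 s of the 59 s allowed. Both pointing checks were made in order, then the slide was pushed home and the hand taken away.

- **Larger gauge:** with the jaws shut, the fingertips stayed about 35 mm above the dial for roughly 1.8 s. They were within about 2 mm of the measured middle.
- **Bridge:** the fingertips stayed about 35 mm above it for roughly 1.8 s. The two estimates of where its middle lies, from the end plate and from the wrist camera, differed by about 6 mm along the slide. I held between them, within about 4 mm of either.
- **Slide:** I pushed the middle of the end plate at about 55 mm/s, slowing to about 8 mm/s at the end. The push took about 3–4 N until it stopped. I then pressed on to about 12 N along the slide (15 N in all) and it did not move further.
- **Last checks:** the plate face moved from 350 mm to about 152 mm before the ram axis. The expected home position is 154 mm, so it agrees within the camera error of about 2 mm.
- **Hand and loose things:** the hand was well clear with no force on the wrist. The loose things I could see lay where they started. The hand hides part of the spare frame in the last scene picture, but the side picture shows it in place.

One check failed: the last side-camera view of the plate was blocked by the arm, so the final slide position rests on the scene camera and on where the hand stopped.

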